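Fit the keyed hand knob to the microscope focusing unit

TASK

Lift the lid of the grey accessory case open until it rests on its stop, and take out the black hand knob. Put its shaft into the steel hub of the white focusing unit, turn it until the key slips into the keyway, and push it fully home against the spring inside, flange down on the hub. Finish while still holding the knob pressed home (a colleague will then tighten its set screw), with the lid left open and the spectacles, jar and dish left where they are.

Things in the scene. Friction and masses are not known exactly. Their poses are not given: they have to be found in the camera images.
- lid (a joint): hinge angle of the case's lid, rad: 0 shut, 1.85 fully open on its stop (leaning 16 degrees past upright). The lid (250 g, a 6 mm grey plate over the whole case) falls shut if let go before about 1.5 rad and falls onto its stop beyond 1.6.
- lid_handle (a point): centre of the lid's steel bar handle: a round bar, 11 mm thick and 90 mm long, parallel to the hinge, its centre line 40 mm above the lid's outer face and 10 mm from the lid's edge nearest the robot; free space between bar and lid. It moves with the lid, 166 mm from the hinge line.
- lid_hinge (a point): middle of the lid's hinge line, at the top of the case's far wall, 100 mm above the table. It turns with the lid; its y axis is the hinge line, always level (to the left seen from the robot), and a positive turn about it opens the lid. With the lid shut its x axis points level away from the robot, square to the hinge.
- knob_grip (a point): black hand knob (130 to 250 g), standing upright in the case, shaft down, below the rim; this point is on its axis, in its bar grip, 73 mm above the table in the case. The bar is 24 mm wide (y, the faces to grip), 47 mm long (x, from -20 to +27 mm; the +x end narrows to a 10 mm nose, right above the key) and 42 mm high (from 23 mm below to 19 mm above this point). z is up along the axis.
- knob_seat (a point): on the knob's axis, at the underside of its flange (36 mm diameter, 5 mm thick), 28 mm below knob_grip, axes as there. Below it a steel shaft, 18 mm diameter, 32 mm long, last 4 mm tapering to 13 mm. One key, 6 mm wide, stands out 4 mm on the +x side, from the flange down to 8 mm above the tip: turned wrongly, the key stops on the hub with this point 24 mm above the hub's face.
- hub_mouth (a point): centre of the bore at the top face of the steel hub, 65 mm above the table; z up, x points from the bore to its keyway. The hub is a round collar 48 mm in diameter; bore 20 mm in diameter, one keyway 8.5 mm wide reaching 14.5 mm from the axis over the full depth. A dark lug 8 mm wide on the collar's side, reaching 34 mm from the axis, is in line with the keyway. The hub turns only stiffly (0.6 N m).
- glasses: black-rimmed spectacles, 135 mm wide, 130 mm long, 39 mm high, standing on the table; leave alone. Origin: on the table under the bridge; the arms stretch to its +x.
- jar: small white jar, 44 mm in diameter, 60 mm high; leave alone. Origin: centre of its underside.
- dish: small steel bowl, 70 mm in diameter, 25 mm high; leave alone. Origin: centre of its underside.
- case: fixed grey box 170 (x) x 180 (y) x 100 mm high, walls 5 mm, the hinge along its far (+x) rim. Origin: centre of its underside. Inside, a light grey insert with its top 45 mm above the table holds the knob in a loose pocket, the knob's axis 8 mm from the case's centre towards -x.
- plunger (a joint): spring plunger down the hub's bore, m: 0 free, its top 20 mm below hub_mouth; the shaft's tip pushes it down, against 5 N at first touch and 10 N with the shaft fully home (0.012; knob_seat at hub_mouth, flange on the hub's face). If let go, the knob is pushed up again about 10 mm.
- unit: white fixed housing of the focusing unit, 150 (x) x 120 (y) x 48 mm high, with a small black knob and a metal bar on its sides; the hub stands 17 mm out of the middle of its top. Origin: centre of its underside.
There are look-alikes about, which are no part of the job. What is meant by the unit is not purple, and is the larger of those in its own colour.

How it is judged:
By the outcome, as a careful person would: the job done as asked, in the order asked, and still so for the second after the job is handed in, while the arm keeps its last pose, push and grip.
It also fails if it takes over 64 s, if anything falls off the work surface, if the arm or the gripper's body presses on something with over 40 N, if the wrist force passes 120 N, or if a joint passes its speed limit or range.

ROBOT

A 6-joint arm with a two-finger parallel gripper is mounted at the origin on the work surface. World frame = base frame: x ahead of the robot, y to its left, z up, the work surface at z = 0. Lengths are in mm, angles in rad, forces in N, time in s.
With the tool pointing down it reaches from about 350 to 775 mm from the base axis. Payload 7.3 kg.
Tool frame: the origin (TCP) lies on the centre line of the jaws, within the pads' length; the fingertips stand 17 mm ahead of it and the grasp point (between the pads) lies 2 mm behind it; z points along the fingers, x is the direction in which the jaws open and shut, and the axes are right-handed (so a half turn about z gives the same grasp; the last joint's range is limited). The gripper opens to 92 mm and grips with 3 to 60 N. Pads are 19 mm wide; open, the fingers measure 130 mm over their backs; the gripper's body (75 mm by 190 mm) begins 47 mm behind the grasp point.
Start: joints at [-1.39, 0.342, 1.524, -0, 1.275, -0.146], TCP at [168.555, -497.225, 243.741] pointing down, gripper open.
Joint ranges: [-2.53, 2.53], [-0.77, 2.02], [0.04, 2.7], [-1, 4.14], [0.28, 2.66], [-3.11, 3.11]. Speed limits (rad/s): [2.57, 2.57, 3.14, 3.14, 3.14, 3.14].

INTERFACE

Orientations are given as a rotation vector (axis times angle).
In Python, from cell import sensors, cams, order gives the robot as it stands.
- The arm moves only by the tool play_rows, never from a script. Its argument "deltas" is text: rows parted by semicolons, each of 6 numbers parted by spaces: the shift along the tool's x, y, z in cm, then the turn, a rotation vector about the tool's x, y, z in rad. A call has 1 to 5 rows; each row shifts and turns the commanded pose from where the row before left it, along the tool's axes as they then stand; what a row does not reach is not made up. A row lasts 1/12 s, in which the tool goes at most 41.7 mm and 7.16 degrees, less where a joint would pass 70% of its speed; a pose out of reach is approached as far as the arm can. A call is refused whole if a number of a shift passes 4.17 or a number of a turn 0.125, either way. A call with a gripper value outside its range is refused whole. "gripper" is the gripper command: -1 is fully open, 1 is shut, values between are in proportion, set as the call begins (left out, the last holds). The fingers move at their own pace and stop on an object; "newtons" is the grip in N (left out, the last holds). Time passes only in rows, so rows that do not move let the fingers close. It gives the time, the measured TCP pose, the force and the opening at its end, in the units of the state.
- sensors.state(): the state, without advancing time (a new reading comes with each control period).
- cams.snapshot(name): name is "scene" or "top"; returns a dict with "color" (400x640x3 uint8, red, green, blue), "camera_matrix" (3x3 intrinsics, pixels), "eye" and "rotation" of the camera in the world. Camera axes: x right, y up, looking along -z (the intrinsics and any distortion apply to the point x, -y, -z); pixel columns grow to the right and rows downward; lengths in mm; the calibration is good to about 2 mm. A picture is of the moment at which its call begins. There is no depth.
- order.finish_job(): hands the job in, once; it reports no verdict.
The state is a dict: "time_s": time; "qpos": joint angles; "dq": joint speeds; "joint_efforts": joint torques, N m; "tcp_pos": TCP position; "eef_rot": TCP orientation; "contact_force": force on the tool from outside, world axes, zero at the start; "wrist_torque": the same for the moment, N m; "opening": opening from 0.0 (shut) to 1.0 (fully open).
Only numpy, scipy, OpenCV 4.12 (cv2) and the standard library are available. Lean on these libraries where they do the work, as an engineer would, in place of code of your own. Each camera call takes 0.05 s, during which the arm holds its last target.

## Working session

There is one attempt and no reset: what is moved stays moved. The work goes in short steps, Python scripts to look and compute and a tool call to move; the robot and the scene stay as the last step left them, time stands still between calls to the robot, and variables do not carry over. Pictures are saved under pics/ and viewed, and the job is handed in when it is done.

Besides the shell and the picture viewer there is one more tool, called after "Request:" as a command line: name --argument value ..., lists and objects as JSON in quotes. play_rows: Moves the arm, as the interface text tells. Its arguments: {"type":"object","properties":{"deltas":{"type":"string"},"gripper":{"type":"number"},"newtons":{"type":"number"}},"required":["deltas"]}

```bash
ls; mkdir -p pics
python3 - <<'E'
from cell import sensors,cams,order
import cv2
print(sensors.state())
for n in ("scene","top"):
    s=cams.snapshot(n); cv2.imwrite(f"pics/{n}0.png",s["color"][:,:,::-1]); print(n,s["camera_matrix"],s["eye"],s["rotation"],s.keys())
E
```

```text
pics
{'time_s': 0.0, 'qpos': array([-1.39000180e+00,  3.42720232e-01,  1.52502237e+00, -2.11459230e-05,
        1.27540545e+00, -1.45979047e-01]), 'dq': array([-0.00026285,  0.00105717, -0.0001466 , -0.00019051, -0.00221299,
       -0.00074136]), 'joint_efforts': array([-2.27049910e-03, -4.31254148e+01, -2.44219440e+01,  7.15970015e-02,
        5.59912249e-02, -1.11118381e-04]), 'tcp_pos': array([ 168.47457314, -496.82509611,  243.04437349]), 'eef_rot': array([-2.55233680e+00,  1.82988565e+00,  1.77889464e-03]), 'contact_force': array([ 1.06435485, -0.72910078,  0.57811904]), 'wrist_torque': array([0.01251299, 0.05581097, 0.01809779]), 'opening': 1.001543449012239}
scene [[366.8440991    0.         323.58093013]
 [  0.         366.8440991  200.64750859]
 [  0.           0.           1.        ]] [930.84466146 265.4260471  687.39232308] [0.38832596 0.85746638 2.17121862] dict_keys(['color', 'camera_matrix', 'eye', 'rotation'])
top [[404.98308439   0.         320.14161287]
 [  0.         404.98308439 199.73219989]
 [  0.           0.           1.        ]] [ 381.7773992   -66.89329568 1075.79743471] [ 0.13811445 -0.12500495 -1.57558281] dict_keys(['color', 'camera_matrix', 'eye', 'rotation'])
```

View pics/scene0.png

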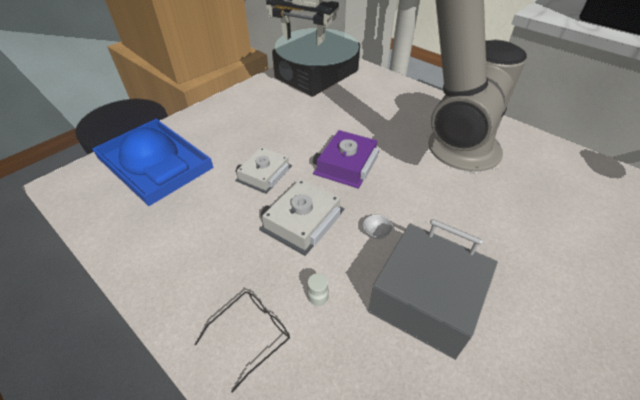

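View pics/top0.png

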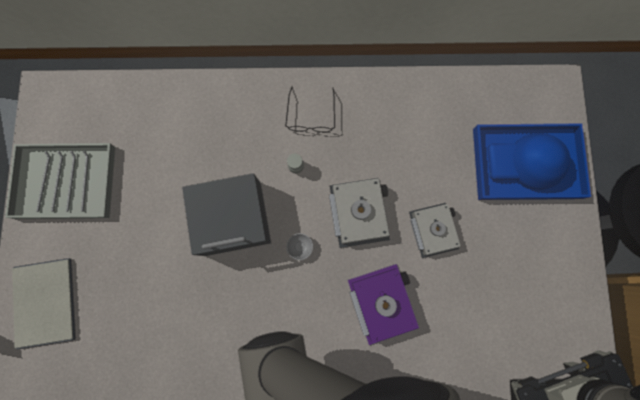

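Scene view (pixels): large white unit at (302,213), small white at (263,167), purple at (345,155). In the top view they are at (360,212), (437,230) and (385,305). The target is the large white one, because it isn't purple and is the larger of the two white units. The case is at (430,285) scene / (227,215) top. I'll confirm this with enlarged crops.

```bash
cat > h.py <<'E'
import numpy as np,cv2
from cell import sensors,cams,order
from scipy.spatial.transform import Rotation as R
def snap(n): return cams.snapshot(n)
def ray(s,u,v):
    K=np.array(s["camera_matrix"]); d=np.linalg.inv(K)@np.array([u,v,1.]); d=np.array([d[0],-d[1],-d[2]])
    r=np.array(s["rotation"]); M=R.from_rotvec(r).as_matrix() if r.ndim==1 else r
    return np.array(s["eye"]),M@d
def onz(s,u,v,z):
    e,d=ray(s,u,v); return e+d*(z-e[2])/d[2]
def proj(s,p):
    M=R.from_rotvec(s["rotation"]).as_matrix(); c=M.T@(np.asarray(p,float)-s["eye"]); q=s["camera_matrix"]@np.array([c[0],-c[1],-c[2]]); return q[:2]/q[2]
def tri(pairs):
    A=np.zeros((3,3));b=np.zeros(3)
    for s,u,v in pairs:
        e,d=ray(s,u,v); d=d/np.linalg.norm(d); P=np.eye(3)-np.outer(d,d); A+=P;b+=P@e
    return np.linalg.solve(A,b)
def crop(s,x0,y0,x1,y1,k,fn): cv2.imwrite(fn,cv2.resize(s["color"][y0:y1,x0:x1,::-1],None,fx=k,fy=k,interpolation=cv2.INTER_CUBIC))
E
python3 - <<'E'
from h import *
import pickle
a=snap("scene");b=snap("top"); pickle.dump((a,b),open("s0.pkl","wb"))
crop(b,320,165,420,240,8,"pics/unit_top.png")
crop(b,175,165,275,265,6,"pics/case_top.png")
crop(a,250,170,350,255,7,"pics/unit_scene.png")
crop(a,360,210,500,360,4,"pics/case_scene.png")
E
```

```text
(no output)
```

View pics/unit_top.png

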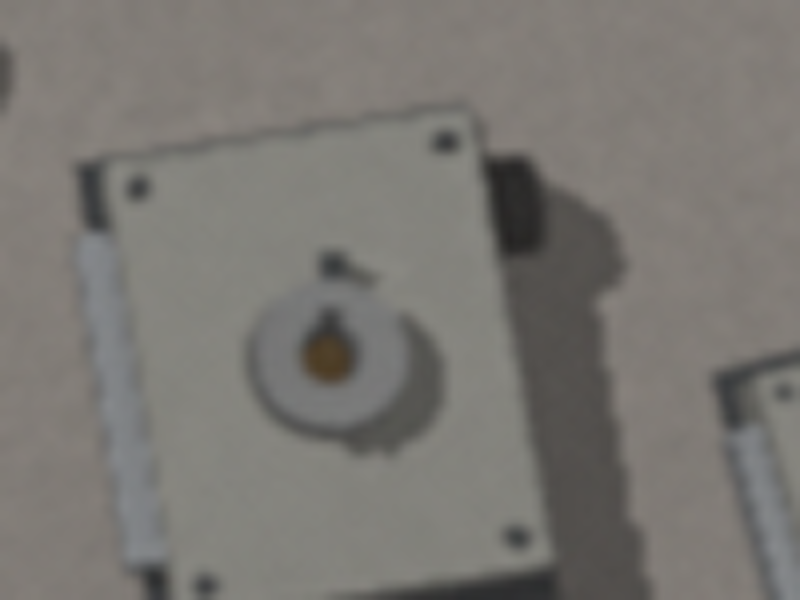

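View pics/case_top.png

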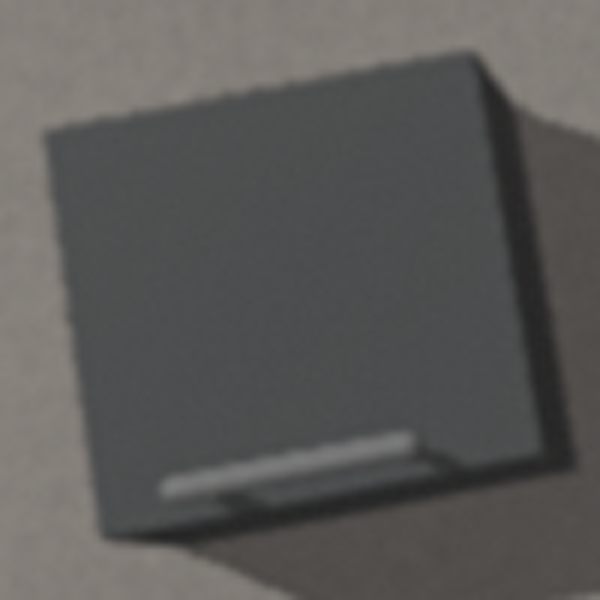

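View pics/unit_scene.png

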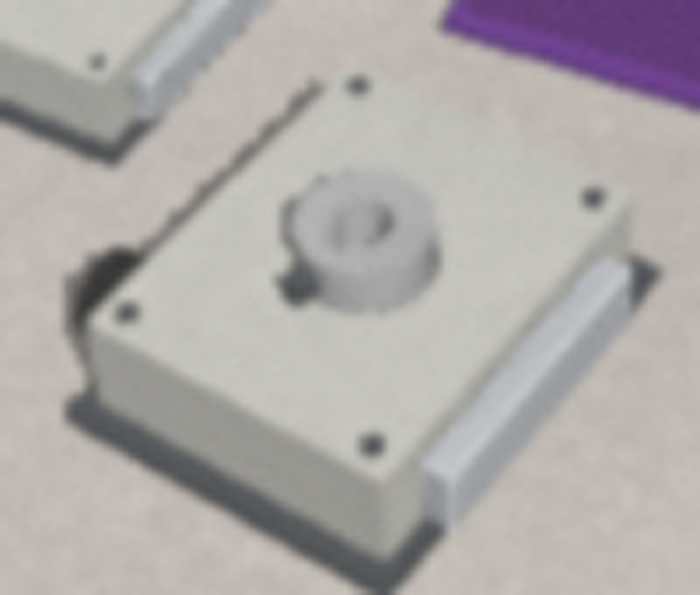

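View pics/case_scene.png

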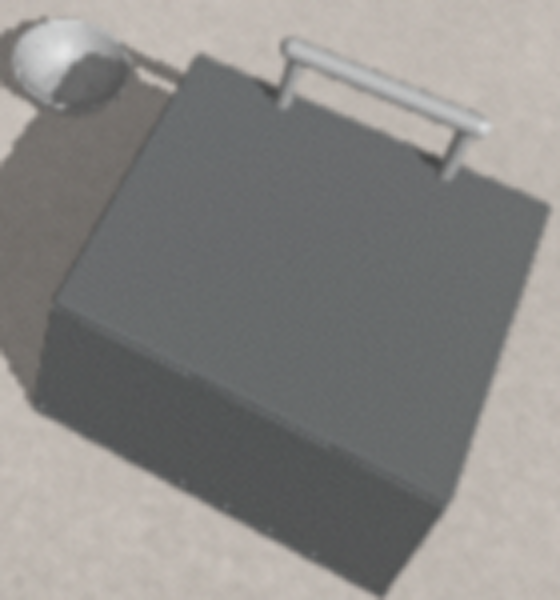

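Run:
```python
from h import *
import pickle
np.set_printoptions(precision=1,suppress=True)
a,b=pickle.load(open("s0.pkl","rb"))
f=lambda x,y,k,x0,y0:((x+.5)/k-.5+x0,(y+.5)/k-.5+y0)
T=lambda x,y:f(x,y,8,320,165); C=lambda x,y:f(x,y,6,175,165)
S=lambda x,y:f(x,y,7,250,170); D=lambda x,y:f(x,y,4,360,210)
print("hub top",onz(b,*T(329,357),65),"scene",onz(a,*S(367,222),65))
print("lug top",onz(b,*T(333,265),60), "keyway", onz(b,*T(330,316),65),"lug sc",onz(a,*S(295,288),57))
# unit top screws z48
for p in [(138,188),(445,141),(517,537),(205,585)]: print(" scr top",onz(b,*T(*p),48))
for p in [(125,313),(358,85),(593,198),(372,445)]: print(" scr sc",onz(a,*S(*p),48))
c=[onz(b,*C(*p),106) for p in [(45,132),(472,52),(545,458),(102,537)]];print("lid top",*c,np.mean(c,0))
c=[onz(a,*D(*p),106) for p in [(200,57),(548,207),(443,502),(60,303)]];print("lid sc",*c,np.mean(c,0))
print("handle top",onz(b,*C(165,489),146),onz(b,*C(414,440),146))
print("handle sc",onz(a,*D(288,47),146),onz(a,*D(485,127),146))
for (p,q) in [((138,188),(372,445)),((445,141),(125,313)),((517,537),(358,85)),((205,585),(593,198))]:
    print('tri scr',tri([(b,*T(*p)),(a,*S(*q))]))
print('tri hub',tri([(b,*T(329,357)),(a,*S(367,222))]))
print('tri handle',tri([(b,*C(165,489)),(a,*D(485,127))]),tri([(b,*C(414,440)),(a,*D(288,47))]))
```

```text
hub top [ 527.4 -161.1   65. ] scene [ 529. -159.   65.]
lug top [ 557.7 -163.6   60. ] keyway [ 540.5 -161.7   65. ] lug sc [ 561.  -161.3   57. ]
 scr top [ 585.6 -102.4   48. ]
 scr top [ 600.1 -201.9   48. ]
 scr top [ 471.7 -220.8   48. ]
 scr top [ 457.3 -121.6   48. ]
 scr sc [ 601.1 -201.1   48. ]
 scr sc [ 471.9 -220.    48. ]
 scr sc [ 457.7 -120.9   48. ]
 scr sc [ 586.1 -102.2   48. ]
lid top [581.5 278.5 106. ] [613.3 104.5 106. ] [447.   72.2 106. ] [417.3 247.8 106. ] [514.8 175.7 106. ]
lid sc [452.7  77.2 106. ] [420.4 249.4 106. ] [585.4 278.5 106. ] [616.  108.9 106. ] [518.6 178.5 106. ]
handle top [433.8 211.5 146. ] [451.7 116.7 146. ]
handle sc [451.8 118.2 146. ] [433.  210.3 146. ]
tri scr [ 585.8 -102.4   47.5]
tri scr [ 600.4 -202.1   46.6]
tri scr [ 471.6 -220.7   47.4]
tri scr [ 457.3 -121.5   47.3]
tri hub [ 527.6 -161.    62.5]
tri handle [433.9 210.8 147.2] [451.4 117.5 145.2]
```

```bash
cat >> h.py <<'E'
def yaw(rv): x=R.from_rotvec(rv).apply([1,0,0]); return np.arctan2(x[1],x[0])
def down(y): # tool z down, tool x at yaw y
    c,s=np.cos(y),np.sin(y); return R.from_matrix(np.array([[c,s,0],[s,-c,0],[0,0,-1.]]))
def plan(wps,start=None,q=2):
    """wps: list of (pos,yaw or None,nrows). prints rows"""
    st=sensors.state(); p=np.array(st["tcp_pos"]); r=R.from_rotvec(st["eef_rot"])
    if start is not None: p=np.array(start[0]); r=start[1] if not np.isscalar(start[1]) else down(start[1])
    rows=[]
    for pos,y,n in wps:
        tr=r if y is None else (down(y) if np.isscalar(y) else y)
        dr=(r.inv()*tr).as_rotvec()
        for i in range(n):
            step=r.inv().apply((np.array(pos)-p)/(n-i))
            rt=np.round(dr/n,3); rows.append((np.round(step/10,q),rt))
            p=p+r.apply(np.round(step/10,q)*10); r=r*R.from_rotvec(rt)
    for i in range(0,len(rows),5):
        print("; ".join(" ".join("%g"%v for v in list(a)+list(b)) for a,b in rows[i:i+5]))
    print("end",np.round(p,1),"yaw",round(yaw(r.as_rotvec()),3))
def show():
    st=sensors.state(); r=R.from_rotvec(st["eef_rot"])
    print("t %.2f"%st["time_s"],np.round(st["tcp_pos"],1),"yaw %.3f"%yaw(st["eef_rot"]),"z",np.round(r.apply([0,0,1]),3),"F",np.round(st["contact_force"],1),"T",np.round(st["wrist_torque"],2),"op %.3f"%st["opening"],"q",np.round(st["qpos"],2))
E
python3 - <<'E'
from h import *
show()
plan([((400,-250,260),-0.5,9),((442.7,164,220),0.185,14)])
E
```

```text
t 0.20 [ 168.5 -497.   243.3] yaw -1.244 z [-0.     0.001 -1.   ] F [-0.3 -0.1  0.6] T [-0.06 -0.04 -0.02] op 1.000 q [-1.39  0.34  1.52 -0.    1.28 -0.15]
-1.77 -3.32 -0.18 -0 0 -0.083; -1.49 -3.45 -0.18 -0 0 -0.083; -1.2 -3.56 -0.18 -0 0 -0.083; -0.9 -3.65 -0.19 -0 0 -0.083; -0.6 -3.72 -0.18 -0 0 -0.083
-0.29 -3.75 -0.19 -0 0 -0.083; 0.03 -3.76 -0.18 -0 0 -0.083; 0.34 -3.75 -0.19 -0 0 -0.083; 0.64 -3.71 -0.18 -0 0 -0.083; -1.14 -2.74 0.29 -0 0 -0.049
-1.01 -2.8 0.29 -0 0 -0.049; -0.87 -2.84 0.29 -0 0 -0.049; -0.73 -2.88 0.29 -0 0 -0.049; -0.58 -2.91 0.29 -0 0 -0.049; -0.44 -2.94 0.29 -0 0 -0.049
-0.3 -2.96 0.29 -0 0 -0.049; -0.15 -2.97 0.29 -0 0 -0.049; -0.01 -2.97 0.29 -0 0 -0.049; 0.14 -2.97 0.28 -0 0 -0.049; 0.29 -2.96 0.29 -0 0 -0.049
0.43 -2.94 0.28 -0 0 -0.049; 0.57 -2.92 0.29 -0 0 -0.049; 0.72 -2.88 0.28 -0 0 -0.049
end [442.7 164.  220. ] yaw 0.189
```

Request:
play_rows --deltas "-1.77 -3.32 -0.18 0 0 -0.083; -1.49 -3.45 -0.18 0 0 -0.083; -1.2 -3.56 -0.18 0 0 -0.083; -0.9 -3.65 -0.19 0 0 -0.083; -0.6 -3.72 -0.18 0 0 -0.083" --gripper 0.1 --newtons 15

```text
time_s: 0.62
tcp_pos: [297.9, -358.6, 252.8]
eef_rot: [-2.878, 1.26, 0.0]
contact_force: [0.8, 0.1, 0.5]
opening: 0.689
```

Request:
play_rows --deltas "-0.29 -3.75 -0.19 0 0 -0.083; 0.03 -3.76 -0.18 0 0 -0.083; 0.34 -3.75 -0.19 0 0 -0.083; 0.64 -3.71 -0.18 0 0 -0.083; -1.14 -2.74 0.29 0 0 -0.049"

```text
time_s: 1.03
tcp_pos: [406.3, -219.6, 257.9]
eef_rot: [3.064, -0.689, 0.005]
contact_force: [-0.4, 0.6, 0.4]
opening: 0.45
```

Request:
play_rows --deltas "-1.01 -2.8 0.29 0 0 -0.049; -0.87 -2.84 0.29 0 0 -0.049; -0.73 -2.88 0.29 0 0 -0.049; -0.58 -2.91 0.29 0 0 -0.049; -0.44 -2.94 0.29 0 0 -0.049"

```text
time_s: 1.45
tcp_pos: [418.1, -71.4, 242.7]
eef_rot: [3.126, -0.315, 0.0]
contact_force: [0.2, -0.6, 0.1]
opening: 0.45
```

Request:
play_rows --deltas "-0.3 -2.96 0.29 0 0 -0.049; -0.15 -2.97 0.29 0 0 -0.049; -0.01 -2.97 0.29 0 0 -0.049; 0.14 -2.97 0.28 0 0 -0.049; 0.29 -2.96 0.29 0 0 -0.049"

```text
time_s: 1.87
tcp_pos: [433.4, 76.5, 228.3]
eef_rot: [3.141, 0.07, 0.0]
contact_force: [1.0, 0.0, -0.2]
opening: 0.447
```

Request:
play_rows --deltas "0.43 -2.94 0.28 0 0 -0.049; 0.57 -2.92 0.29 0 0 -0.049; 0.72 -2.88 0.28 0 0 -0.049; 0 0 0 0 0 0; 0 0 0 0 0 0"

```text
time_s: 2.28
tcp_pos: [442.4, 164.7, 219.5]
eef_rot: [3.127, 0.3, -0.001]
contact_force: [-0.4, 0.0, 0.4]
opening: 0.45
```

Run:
```python
from h import *
show()
plan([((442.7,164,220),0.185,2),((442.7,164,150),None,6),((442.7,164,144),None,2)])
```

```text
t 2.28 [442.4 164.7 219.5] yaw 0.192 z [-0.001 -0.    -1.   ] F [-0.4  0.   0.4] T [-0.06 -0.15  0.02] op 0.450 q [ 0.19  0.27  1.7  -0.    1.17  0.  ]
0.01 0.04 -0.03 0 0 0.003; 0.01 0.04 -0.02 0 0 0.003; 0 -0 1.17 0 0 0; 0 -0 1.17 0 0 0; 0 -0 1.16 0 0 0
0 -0 1.17 0 0 0; 0 -0 1.16 0 0 0; 0 -0 1.17 0 0 0; 0 -0 0.3 0 0 0; 0 -0 0.3 0 0 0
end [442.7 164.  144. ] yaw 0.186
```

Request:
play_rows --deltas "0 0 1.5 0 0 0; 0 0 1.5 0 0 0; 0 0 1.5 0 0 0; 0 0 1.5 0 0 0; 0 0 1.5 0 0 0"

```text
time_s: 2.7
tcp_pos: [442.8, 162.4, 144.4]
eef_rot: [3.127, 0.293, 0.0]
contact_force: [0.3, 0.9, 1.1]
opening: 0.454
```

Request:
play_rows --deltas "0 0 0 0 0 0; 0 0 0 0 0 0; 0 0 0 0 0 0; 0 0 0 0 0 0; 0 0 0 0 0 0" --gripper 1 --newtons 15

```text
time_s: 3.12
tcp_pos: [443.2, 163.6, 145.8]
eef_rot: [-3.128, -0.296, -0.002]
contact_force: [-9.1, -1.3, 4.2]
opening: 0.14
```

Run:
```python
from h import *
show()
b=snap("top");crop(b,150,150,350,300,4,"pics/g1.png")
```

```text
t 3.12 [443.2 163.6 145.8] yaw 0.189 z [ 0.001  0.    -1.   ] F [-9.1 -1.3  4.2] T [-0.39  1.54 -0.04] op 0.140 q [ 0.19  0.36  1.81 -0.    0.98  0.  ]
```

View pics/g1.png

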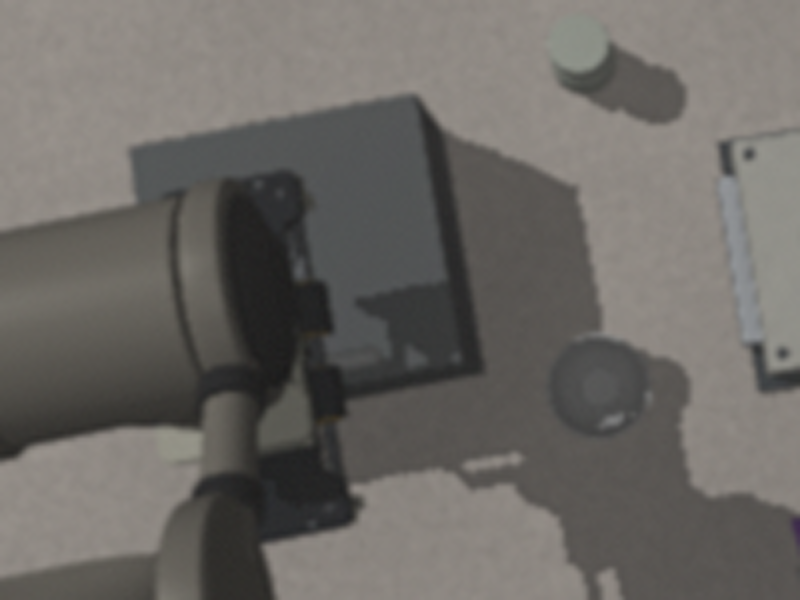

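Run:
```python
import numpy as np
a=0.28+np.linspace(0,1.85,26); x=-16.65*np.cos(a); z=16.65*np.sin(a)
dx=np.diff(x);dz=-np.diff(z)
for i in range(0,25,5): print("; ".join("%.2f 0 %.2f 0 0 0"%(dx[j],dz[j]) for j in range(i,i+5)))
```

```text
0.38 0 -1.17 0 0 0; 0.47 0 -1.14 0 0 0; 0.55 0 -1.10 0 0 0; 0.63 0 -1.06 0 0 0; 0.71 0 -1.01 0 0 0
0.78 0 -0.95 0 0 0; 0.85 0 -0.89 0 0 0; 0.91 0 -0.83 0 0 0; 0.97 0 -0.76 0 0 0; 1.03 0 -0.68 0 0 0
1.07 0 -0.61 0 0 0; 1.11 0 -0.52 0 0 0; 1.15 0 -0.44 0 0 0; 1.18 0 -0.35 0 0 0; 1.20 0 -0.27 0 0 0
1.22 0 -0.18 0 0 0; 1.23 0 -0.09 0 0 0; 1.23 0 0.01 0 0 0; 1.23 0 0.10 0 0 0; 1.22 0 0.19 0 0 0
1.20 0 0.28 0 0 0; 1.18 0 0.36 0 0 0; 1.15 0 0.45 0 0 0; 1.11 0 0.53 0 0 0; 1.07 0 0.61 0 0 0
```

Request:
play_rows --deltas "-0.05 0 0 0 0 0; -0.05 0 0 0 0 0; 0 0 0 0 0 0"

```text
time_s: 3.42
tcp_pos: [442.1, 163.4, 145.6]
eef_rot: [3.127, 0.297, 0.002]
contact_force: [-1.5, -1.5, 5.3]
opening: 0.113
```

Gripped, with the opening at 10.4 mm, about the bar's thickness. Next I'll lift the lid along its arc.

Request:
play_rows --deltas "0.38 0 -1.17 0 0 0; 0.47 0 -1.14 0 0 0; 0.55 0 -1.10 0 0 0; 0.63 0 -1.06 0 0 0; 0.71 0 -1.01 0 0 0"

```text
time_s: 3.83
tcp_pos: [467.3, 168.1, 199.7]
eef_rot: [3.126, 0.297, -0.007]
contact_force: [-5.1, -2.8, 1.4]
opening: 0.116
```

Request:
play_rows --deltas "0.78 0 -0.95 0 0 0; 0.85 0 -0.89 0 0 0; 0.91 0 -0.83 0 0 0; 0.97 0 -0.76 0 0 0; 1.03 0 -0.68 0 0 0"

```text
time_s: 4.25
tcp_pos: [511.8, 176.5, 242.2]
eef_rot: [3.126, 0.297, -0.005]
contact_force: [-7.9, -4.1, 9.8]
opening: 0.117
```

Run:
```python
from h import *
show()
a=snap("scene");crop(a,300,80,540,380,2,"pics/g2.png")
```

```text
t 4.25 [511.8 176.5 242.2] yaw 0.189 z [-0.003 -0.002 -1.   ] F [-7.9 -4.1  9.8] T [-0.77  1.29 -0.06] op 0.117 q [ 0.19  0.38  1.48 -0.    1.29  0.  ]
```

View pics/g2.png

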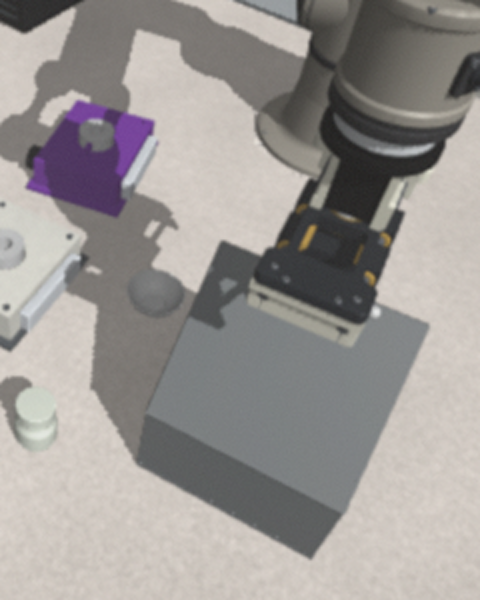

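Request:
play_rows --deltas "1.02 0 -0.70 0 0 0; 1.11 0 -0.52 0 0 0; 1.15 0 -0.44 0 0 0; 1.18 0 -0.35 0 0 0; 1.20 0 -0.27 0 0 0"

```text
time_s: 4.72
tcp_pos: [569.3, 187.4, 264.2]
eef_rot: [3.127, 0.296, 0.0]
contact_force: [-0.3, -1.7, 0.6]
opening: 0.111
```

Request:
play_rows --deltas "1.22 0 -0.18 0 0 0; 1.23 0 -0.09 0 0 0; 1.23 0 0.01 0 0 0; 1.23 0 0.10 0 0 0; 1.22 0 0.19 0 0 0"

```text
time_s: 5.13
tcp_pos: [629.8, 198.9, 263.3]
eef_rot: [3.127, 0.296, 0.0]
contact_force: [-0.4, -2.6, 1.7]
opening: 0.113
```

Run:
```python
from h import *
show()
a=snap("scene");crop(a,300,50,540,350,2,"pics/g3.png")
```

```text
t 5.13 [629.8 198.9 263.3] yaw 0.189 z [ 0.    -0.001 -1.   ] F [-0.4 -2.6  1.7] T [-0.48  0.09 -0.01] op 0.113 q [ 0.19  0.59  1.07 -0.    1.48  0.  ]
```

View pics/g3.png

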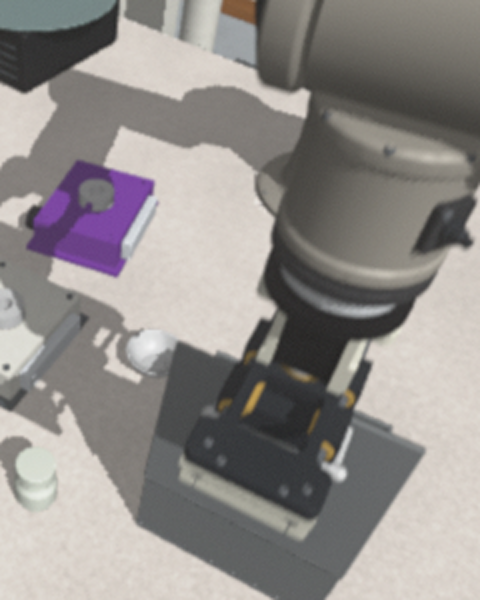

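Request:
play_rows --deltas "1.20 0 0.28 0 0 0; 1.18 0 0.36 0 0 0; 1.0 0 0.39 0 0 0; 0.8 0 0.37 0 0 0; 0.6 0 0.3 0 0 0"

```text
time_s: 5.6
tcp_pos: [676.5, 207.8, 245.6]
eef_rot: [3.127, 0.296, -0.001]
contact_force: [-0.2, -3.8, 1.0]
opening: 0.113
```

Run:
```python
from h import *
show()
p=np.array(sensors.state()["tcp_pos"])+[0,0,2]; c=np.array([.983,.184])
x=(p[:2]-[600,192.7])@c; print(x,p[2]-100,np.pi-np.arctan2(p[2]-100,x)-.28)
```

```text
t 5.60 [676.5 207.8 245.6] yaw 0.189 z [-0.    -0.001 -1.   ] F [-0.2 -3.8  1. ] T [-0.5  -0.04 -0.01] op 0.113 q [ 0.19  0.7   0.91 -0.    1.53  0.  ]
77.96618049699713 147.61634730561914 1.7767233108313183
```

Request:
play_rows --deltas "0.3 0 0.16 0 0 0; 0.3 0 0.16 0 0 0; 0.25 0 0.14 0 0 0; 0.15 0 0.09 0 0 0; 0 0 0 0 0 0"

```text
time_s: 6.02
tcp_pos: [685.9, 209.6, 240.3]
eef_rot: [3.127, 0.296, -0.001]
contact_force: [0.7, -5.7, -1.4]
opening: 0.112
```

Request:
play_rows --deltas "0 0 0 0 0 0; 0 0 0 0 0 0; 0 0 0 0 0 0; 0 0 0 0 0 0" --gripper 0.43

```text
time_s: 6.35
tcp_pos: [685.8, 211.0, 241.2]
eef_rot: [-3.127, -0.297, -0.001]
contact_force: [0.4, 0.0, 0.9]
opening: 0.28
```

Request:
play_rows --deltas "0 0 -0.5 0 0 0; 0 0 -1.0 0 0 0; 0 0 -1.5 0 0 0; 0 0 -2 0 0 0; 0 0 -2 0 0 0"

```text
time_s: 6.77
tcp_pos: [685.7, 210.3, 312.5]
eef_rot: [-3.127, -0.297, -0.001]
contact_force: [0.6, 0.7, 1.4]
opening: 0.284
```

Run:
```python
from h import *
show()
a=snap("scene");crop(a,300,50,540,350,2,"pics/g4.png")
plan([((420,160,320),0.19,10)])
```

```text
t 6.77 [685.7 210.3 312.5] yaw 0.189 z [ 0.  0. -1.] F [0.6 0.7 1.4] T [ 0.   -0.17 -0.01] op 0.284 q [0.19 0.71 0.72 0.   1.71 0.  ]
-2.71 -0.01 -0.04 -0 -0.001 -0; -2.71 -0 -0.04 -0 -0.001 -0; -2.71 -0.01 -0.04 -0 -0.001 -0; -2.72 -0 -0.04 -0 -0.001 -0; -2.71 -0.01 -0.03 -0 -0.001 -0
-2.72 -0 -0.03 -0 -0.001 -0; -2.71 -0.01 -0.03 -0 -0.001 -0; -2.72 -0 -0.02 -0 -0.001 -0; -2.71 -0.01 -0.02 -0 -0.001 -0; -2.72 -0 -0.03 -0 -0.001 -0
end [420. 160. 320.] yaw 0.189
```

View pics/g4.png

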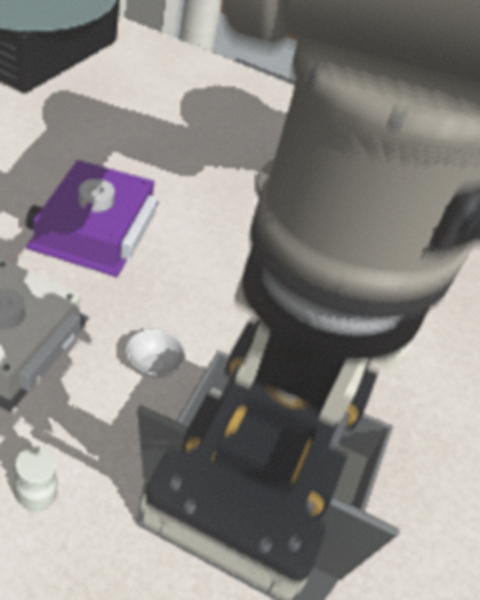

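Run:
```python
from h import *
plan([((430,-130,300),0.0,15)])
```

```text
-2.11 1.91 0.1 -0 -0.001 0.013; -2.08 1.93 0.1 -0 -0.001 0.013; -2.06 1.96 0.11 -0 -0.001 0.013; -2.03 1.99 0.11 -0 -0.001 0.013; -2.01 2.02 0.11 -0 -0.001 0.013
-1.98 2.04 0.11 -0 -0.001 0.013; -1.95 2.07 0.11 -0 -0.001 0.013; -1.93 2.09 0.12 -0 -0.001 0.013; -1.9 2.12 0.12 -0 -0.001 0.013; -1.87 2.14 0.12 -0 -0.001 0.013
-1.84 2.16 0.12 -0 -0.001 0.013; -1.81 2.19 0.12 -0 -0.001 0.013; -1.78 2.21 0.12 -0 -0.001 0.013; -1.76 2.23 0.13 -0 -0.001 0.013; -1.72 2.26 0.13 -0 -0.001 0.013
end [ 430. -130.  300.] yaw -0.006
```

Request:
play_rows --deltas "-2.1 1.9 0 0 0 0; -2.1 1.9 0 0 0 0; -2.1 1.9 0 0 0 0; -2.1 1.9 0 0 0 0; -2.1 1.9 0 0 0 0" --gripper 0

```text
time_s: 7.23
tcp_pos: [599.7, 96.4, 311.7]
eef_rot: [3.127, 0.297, 0.002]
contact_force: [0.6, -0.4, -0.0]
opening: 0.498
```

Request:
play_rows --deltas "-2 2.1 0 0 0 0; -2 2.1 0 0 0 0; -2 2.1 0 0 0 0; -2 2.1 0 0 0 0; -2 2.1 0 0 0 0"

```text
time_s: 7.65
tcp_pos: [521.4, -25.7, 311.9]
eef_rot: [3.127, 0.297, 0.003]
contact_force: [0.3, -0.8, -0.0]
opening: 0.499
```

Request:
play_rows --deltas "-1.7 2.3 0 0 0 0; -1.7 2.3 0 0 0 0; -1.7 2.3 0 0 0 0; -1.7 2.3 0 0 0 0; 0 0 0 0 0 0"

```text
time_s: 8.07
tcp_pos: [471.2, -131.5, 311.9]
eef_rot: [3.126, 0.29, 0.001]
contact_force: [0.2, -0.9, 0.5]
opening: 0.498
```

Run:
```python
from h import *
import pickle
show()
a=snap("scene");b=snap("top"); pickle.dump((a,b),open("s1.pkl","wb"))
cv2.imwrite("pics/scene1.png",a["color"][:,:,::-1])
cv2.imwrite("pics/top1.png",b["color"][:,:,::-1])
crop(b,170,140,270,260,5,"pics/knob_top.png")
crop(a,360,190,510,360,3,"pics/knob_sc.png")
```

```text
t 8.07 [ 471.2 -131.5  311.9] yaw 0.185 z [ 0.001 -0.002 -1.   ] F [ 0.2 -0.9  0.5] T [ 0.01 -0.11  0.05] op 0.498 q [-0.43  0.23  1.49 -0.    1.42 -0.61]
```

View pics/top1.png

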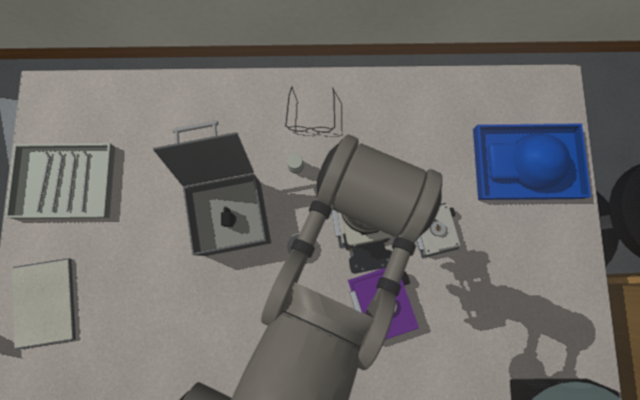

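View pics/knob_top.png

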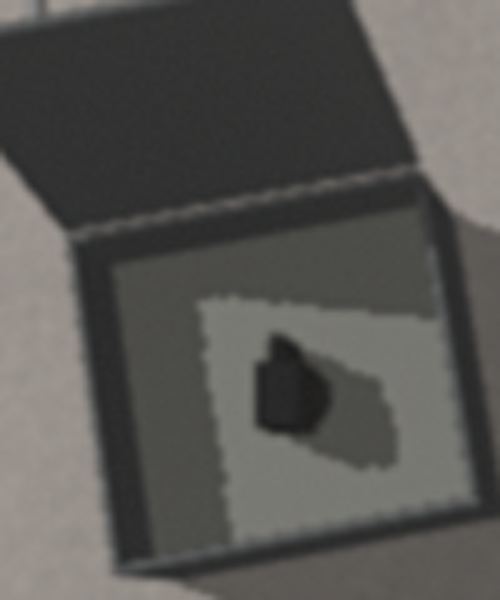

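View pics/knob_sc.png

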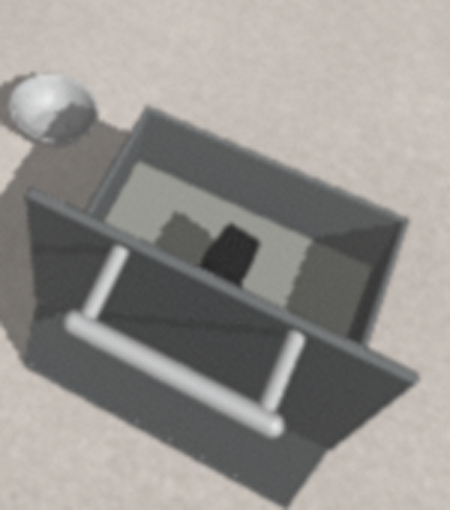

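Run:
```python
from h import *
import pickle
a,b=pickle.load(open("s1.pkl","rb"))
for s,bx,k,fn in ((b,(208,190,256,240),12,"kt"),(a,(415,255,460,295),14,"ks")):
    x0,y0,x1,y1=bx; c=s["color"][y0:y1,x0:x1,::-1].astype(float); c=np.clip((c/255)**.5*255,0,255).astype(np.uint8)
    cv2.imwrite(f"pics/{fn}.png",cv2.resize(c,None,fx=k,fy=k,interpolation=cv2.INTER_CUBIC))
```

```text
(no output)
```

View pics/kt.png

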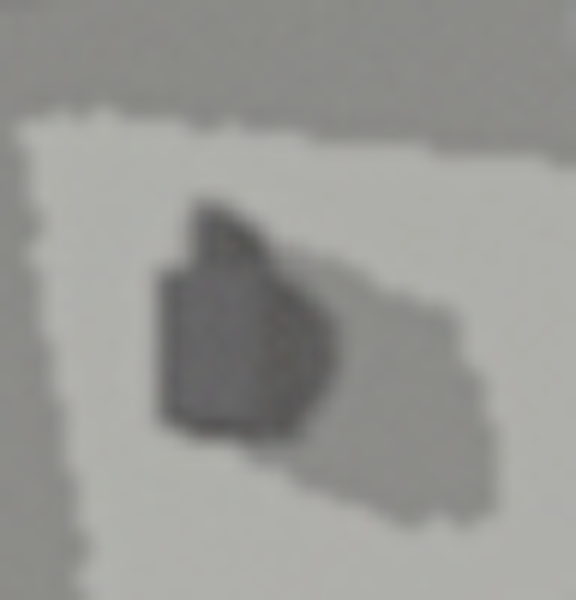

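View pics/ks.png

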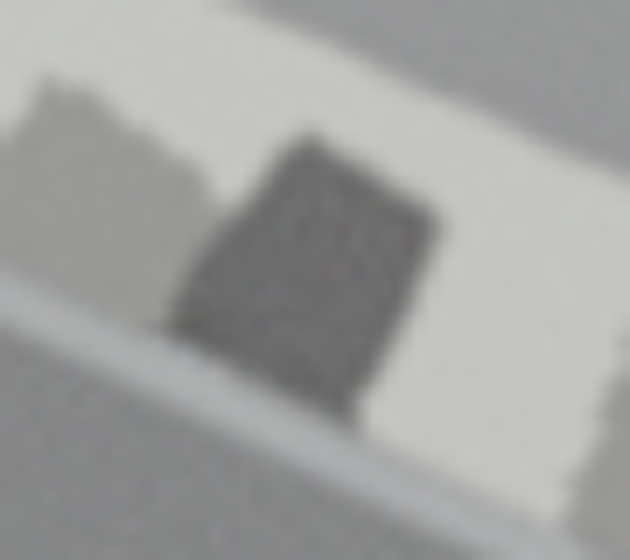

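Run:
```python
from h import *
import pickle
np.set_printoptions(precision=0,suppress=True)
a,b=pickle.load(open("s1.pkl","rb"))
Z=lambda p:((proj(b,p)-[208,190]+.5)*12-.5); W=lambda p:((proj(a,p)-[415,255]+.5)*14-.5)
for x,y in [(508.6,175.5)]:
  for ps in (0.0,0.09,.185):
    c,s=np.cos(ps),np.sin(ps)
    P=lambda u,v,z:(x+c*u-s*v,y+s*u+c*v,z)
    print(ps,"axis92",Z(P(0,0,92)))
    for u,v in ((-20,12),(-20,-12),(27,5),(27,-5),(15,12),(15,-12)): print("  ",u,v,"top",Z(P(u,v,92)),"bot",Z(P(u,v,50)),"| sc top",W(P(u,v,92)),"bot",W(P(u,v,50)))
    print("  flange right",Z(P(0,-18,48)))
```

```text
0.0 axis92 [203. 323.]
   -20 12 top [142. 421.] bot [192. 442.] | sc top [460. 211.] bot [386. 373.]
   -20 -12 top [259. 420.] bot [305. 441.] | sc top [304. 110.] bot [237. 275.]
   27 5 top [183. 193.] bot [232. 223.] | sc top [235. 407.] bot [168. 566.]
   27 -5 top [232. 192.] bot [278. 222.] | sc top [169. 363.] bot [105. 523.]
   15 12 top [147. 251.] bot [197. 279.] | sc top [329. 379.] bot [258. 539.]
   15 -12 top [264. 250.] bot [309. 278.] | sc top [170. 274.] bot [107. 435.]
  flange right [338. 348.]
0.09 axis92 [203. 323.]
   -20 12 top [150. 426.] bot [200. 447.] | sc top [452. 198.] bot [378. 361.]
   -20 -12 top [268. 415.] bot [313. 436.] | sc top [288. 108.] bot [222. 273.]
   27 5 top [171. 196.] bot [220. 225.] | sc top [254. 416.] bot [186. 574.]
   27 -5 top [220. 191.] bot [267. 221.] | sc top [184. 375.] bot [119. 535.]
   15 12 top [141. 257.] bot [191. 284.] | sc top [342. 379.] bot [271. 539.]
   15 -12 top [258. 245.] bot [303. 273.] | sc top [175. 285.] bot [112. 446.]
  flange right [338. 341.]
0.185 axis92 [203. 323.]
   -20 12 top [160. 430.] bot [210. 451.] | sc top [441. 185.] bot [368. 349.]
   -20 -12 top [277. 408.] bot [322. 429.] | sc top [272. 108.] bot [206. 272.]
   27 5 top [159. 200.] bot [209. 229.] | sc top [273. 423.] bot [205. 581.]
   27 -5 top [207. 190.] bot [255. 220.] | sc top [200. 388.] bot [135. 547.]
   15 12 top [134. 263.] bot [185. 290.] | sc top [356. 378.] bot [284. 538.]
   15 -12 top [250. 241.] bot [296. 269.] | sc top [182. 296.] bot [118. 457.]
  flange right [337. 333.]
```

Run:
```python
from h import *
plan([((508,174.3,200),1.59,15)])
```

```text
0.61 -1.94 0.74 0 -0 -0.094; 0.78 -1.88 0.75 0 -0 -0.094; 0.96 -1.79 0.74 0 -0 -0.094; 1.12 -1.7 0.75 0 -0 -0.094; 1.28 -1.58 0.74 0 -0 -0.094
1.42 -1.46 0.75 0 -0 -0.094; 1.55 -1.32 0.74 0 -0 -0.094; 1.67 -1.16 0.75 0 -0 -0.094; 1.77 -1 0.74 0 -0 -0.094; 1.85 -0.83 0.75 0 -0 -0.094
1.92 -0.66 0.74 0 -0 -0.094; 1.98 -0.47 0.75 0 -0 -0.094; 2.01 -0.29 0.74 0 -0 -0.094; 2.03 -0.09 0.75 0 -0 -0.094; 2.03 0.09 0.74 0 -0 -0.094
end [508.  174.3 200. ] yaw 1.597
```

Request:
play_rows --deltas "0.61 -1.94 0.74 0 0 -0.094; 0.78 -1.88 0.75 0 0 -0.094; 0.96 -1.79 0.74 0 0 -0.094; 1.12 -1.7 0.75 0 0 -0.094; 1.28 -1.58 0.74 0 0 -0.094"

```text
time_s: 8.58
tcp_pos: [484.6, -24.6, 273.7]
eef_rot: [2.969, 1.025, 0.002]
contact_force: [0.2, -0.8, 0.2]
opening: 0.497
```

Request:
play_rows --deltas "1.42 -1.46 0.75 0 0 -0.094; 1.55 -1.32 0.74 0 0 -0.094; 1.67 -1.16 0.75 0 0 -0.094; 1.77 -1 0.74 0 0 -0.094; 1.85 -0.83 0.75 0 0 -0.094"

```text
time_s: 9.0
tcp_pos: [496.0, 76.6, 236.4]
eef_rot: [2.649, 1.689, 0.002]
contact_force: [0.2, -0.6, -0.5]
opening: 0.501
```

Request:
play_rows --deltas "1.92 -0.66 0.74 0 0 -0.094; 1.98 -0.47 0.75 0 0 -0.094; 2.01 -0.29 0.74 0 0 -0.094; 2.03 -0.09 0.75 0 0 -0.094; 2.03 0.09 0.74 0 0 -0.094"

```text
time_s: 9.42
tcp_pos: [507.1, 177.7, 199.1]
eef_rot: [2.183, 2.259, 0.001]
contact_force: [0.1, 0.2, -0.1]
opening: 0.499
```

Request:
play_rows --deltas "0 0 0 0 0 0; 0 0 0 0 0 0"

```text
time_s: 9.58
tcp_pos: [506.7, 177.0, 198.9]
eef_rot: [-2.187, -2.255, 0.001]
contact_force: [-0.1, -0.9, 0.0]
opening: 0.501
```

Run:
```python
from h import *
show()
plan([((508,174.3,200),1.59,2),((508,174.3,73),1.59,8)])
b=snap("top");crop(b,150,130,310,270,5,"pics/g5.png")
a=snap("scene");crop(a,340,130,540,330,3,"pics/g6.png")
```

```text
t 9.58 [506.7 177.  198.9] yaw 1.601 z [-0.001 -0.    -1.   ] F [-0.1 -0.9  0. ] T [ 0.08 -0.08 -0.03] op 0.501 q [ 0.19  0.4   1.56  0.    1.18 -1.41]
-0.14 0.06 -0.06 -0 -0 0.006; -0.13 0.06 -0.05 -0 -0 0.006; -0 0 1.59 -0 -0 -0; -0 0 1.59 -0 -0 -0; -0 0 1.59 -0 -0 -0
-0 0 1.59 -0 -0 -0; -0 0 1.58 -0 -0 -0; -0 0 1.59 -0 -0 -0; -0 0 1.58 -0 -0 -0; -0 0.01 1.59 -0 -0 -0
end [508.  174.4  73. ] yaw 1.589
```

View pics/g6.png

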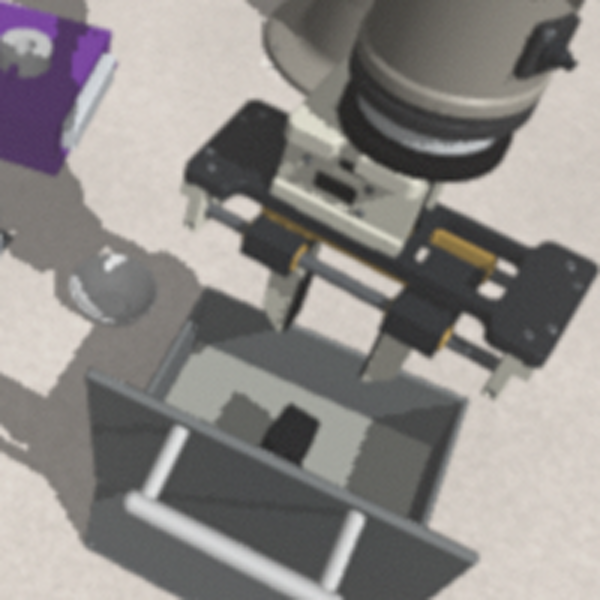

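Request:
play_rows --deltas "-0.14 0.06 0.9 0 0 0.006; -0.13 0.06 1.5 0 0 0.006; 0 0 1.7 0 0 0; 0 0 1.7 0 0 0; 0 0 1.7 0 0 0"

```text
time_s: 10.1
tcp_pos: [508.5, 171.5, 123.3]
eef_rot: [2.206, 2.236, 0.001]
contact_force: [-0.1, -0.2, 0.3]
opening: 0.501
```

Request:
play_rows --deltas "0 0 1.7 0 0 0; 0 0 1.5 0 0 0; 0 0 1 0 0 0; 0 0 0.7 0 0 0; 0 0 0 0 0 0"

```text
time_s: 10.52
tcp_pos: [507.8, 171.8, 73.9]
eef_rot: [-2.204, -2.237, 0.003]
contact_force: [-0.2, -1.0, -0.1]
opening: 0.5
```

Run:
```python
from h import *
show()
plan([((508,174.3,73),1.59,1)])
b=snap("top");crop(b,150,130,310,270,5,"pics/g7.png")
```

```text
t 10.52 [507.8 171.8  73.9] yaw 1.586 z [-0.002 -0.001 -1.   ] F [-0.2 -1.  -0.1] T [ 0.1  -0.11 -0.02] op 0.500 q [ 0.18  0.56  1.7  -0.    0.88 -1.4 ]
0.25 0.02 0.09 -0.002 0 -0.004
end [508.  174.3  73. ] yaw 1.59
```

View pics/g7.png

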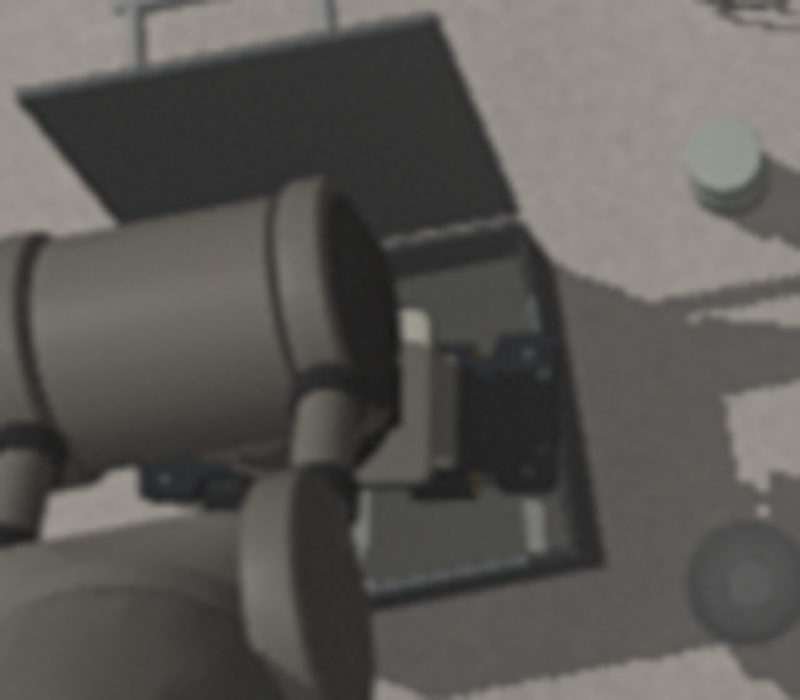

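Request:
play_rows --deltas "0.2 0 0 0 0 0; 0 0 0 0 0 0; 0 0 0 0 0 0; 0 0 0 0 0 0; 0 0 0 0 0 0" --gripper 1 --newtons 20

```text
time_s: 10.98
tcp_pos: [508.7, 174.7, 75.7]
eef_rot: [2.203, 2.239, 0.002]
contact_force: [-0.5, 1.0, 2.2]
opening: 0.261
```

Request:
play_rows --deltas "0 0 0 0 0 0; 0 0 0 0 0 0; 0 0 0 0 0 0"

```text
time_s: 11.23
tcp_pos: [508.7, 174.7, 75.8]
eef_rot: [2.203, 2.239, 0.002]
contact_force: [-0.9, 1.1, 6.0]
opening: 0.257
```

Run:
```python
from h import *
show()
```

```text
t 11.23 [508.7 174.7  75.8] yaw 1.587 z [ 0.001  0.    -1.   ] F [-0.9  1.1  6. ] T [ 0.41 -0.03  0.06] op 0.257 q [ 0.19  0.56  1.7   0.    0.89 -1.4 ]
```

Request:
play_rows --deltas "0 0 0 0 0 0; 0 0 0 0 0 0; 0 0 -0.3 0 0 0; 0 0 -0.7 0 0 0; 0 0 -1.2 0 0 0" --newtons 55

```text
time_s: 11.65
tcp_pos: [507.9, 174.4, 96.3]
eef_rot: [-2.203, -2.238, 0.002]
contact_force: [1.8, 1.9, -3.6]
opening: 0.254
```

Request:
play_rows --deltas "0 0 -2 0 0 0; 0 0 -2.5 0 0 0; 0 0 -2.5 0 0 0; 0 0 -2.5 0 0 0; 0 0 -2.5 0 0 0"

```text
time_s: 12.07
tcp_pos: [507.7, 174.0, 218.3]
eef_rot: [-2.203, -2.239, 0.002]
contact_force: [0.1, 0.7, -1.8]
opening: 0.26
```

Run:
```python
from h import *
show()
a=snap("scene");crop(a,340,100,540,300,3,"pics/g8.png")
plan([((528.5,-161,190),1.495,20)])
```

```text
t 12.07 [507.7 174.  218.3] yaw 1.587 z [-0.001 -0.001 -1.   ] F [ 0.1  0.7 -1.8] T [ 0.1  -0.17  0.02] op 0.260 q [ 0.19  0.39  1.53 -0.    1.23 -1.4 ]
-1.68 0.06 0.17 0 -0 0.005; -1.68 0.07 0.17 0 -0 0.005; -1.68 0.08 0.17 0 -0 0.005; -1.68 0.09 0.17 0 -0 0.005; -1.68 0.1 0.17 0 -0 0.005
-1.68 0.11 0.17 0 -0 0.005; -1.68 0.11 0.17 0 -0 0.005; -1.67 0.12 0.17 0 -0 0.005; -1.67 0.13 0.17 0 -0 0.005; -1.67 0.14 0.16 0 -0 0.005
-1.67 0.15 0.17 0 -0 0.005; -1.67 0.16 0.16 0 -0 0.005; -1.67 0.16 0.17 0 -0 0.005; -1.67 0.17 0.16 0 -0 0.005; -1.67 0.18 0.17 0 -0 0.005
-1.67 0.19 0.16 0 -0 0.005; -1.67 0.2 0.17 0 -0 0.005; -1.67 0.21 0.16 0 -0 0.005; -1.67 0.22 0.17 0 -0 0.005; -1.67 0.22 0.16 0 -0 0.005
end [ 528.5 -161.   190. ] yaw 1.487
```

View pics/g8.png

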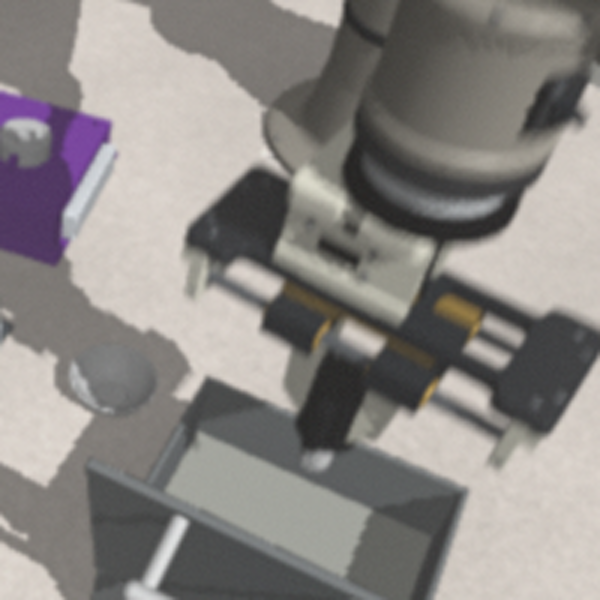

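Request:
play_rows --deltas "-1.7 0.1 0 0 0 0.005; -1.7 0.1 0 0 0 0.005; -1.7 0.1 0 0 0 0.005; -1.7 0.1 0 0 0 0.005; -1.7 0.1 0 0 0 0.005"

```text
time_s: 12.53
tcp_pos: [513.3, 88.5, 217.0]
eef_rot: [-2.231, -2.211, 0.002]
contact_force: [0.0, -0.2, -2.6]
opening: 0.258
```

Request:
play_rows --deltas "-1.7 0.1 0 0 0 0.005; -1.7 0.1 0 0 0 0.005; -1.7 0.1 0 0 0 0.005; -1.7 0.1 0 0 0 0.005; -1.7 0.1 0 0 0 0.005"

```text
time_s: 12.95
tcp_pos: [516.7, 3.4, 217.0]
eef_rot: [-2.259, -2.183, 0.002]
contact_force: [-0.1, 0.3, -1.0]
opening: 0.261
```

Request:
play_rows --deltas "-1.7 0.2 0 0 0 0.005; -1.7 0.2 0 0 0 0.005; -1.7 0.2 0 0 0 0.005; -1.7 0.2 0 0 0 0.005; -1.7 0.2 0 0 0 0.005"

```text
time_s: 13.37
tcp_pos: [523.0, -81.9, 216.9]
eef_rot: [-2.286, -2.154, 0.002]
contact_force: [-0.5, -0.3, -1.8]
opening: 0.257
```

Request:
play_rows --deltas "-1.6 0.2 0 0 0 0.005; -1.6 0.2 0 0 0 0.005; -1.6 0.2 0 0 0 0.005; -1.6 0.2 0 0 0 0.005; -1.6 0.2 0 0 0 0.005"

```text
time_s: 13.78
tcp_pos: [527.4, -162.2, 216.9]
eef_rot: [-2.312, -2.125, 0.002]
contact_force: [0.5, 0.3, -1.7]
opening: 0.254
```

Request:
play_rows --deltas "0 0 0 0 0 0; 0 0 0 0 0 0"

```text
time_s: 13.95
tcp_pos: [527.5, -162.0, 216.8]
eef_rot: [-2.313, -2.124, 0.001]
contact_force: [-0.7, -0.1, -2.2]
opening: 0.259
```

Run:
```python
from h import *
import pickle
show()
a=snap("scene");b=snap("top");pickle.dump((a,b),open("s2.pkl","wb"))
x0,y0,x1,y1=230,130,360,260; c=a["color"][y0:y1,x0:x1,::-1].astype(float); c=np.clip((c/255)**.6*255,0,255).astype(np.uint8)
cv2.imwrite("pics/g9.png",cv2.resize(c,None,fx=4.5,fy=4.5,interpolation=cv2.INTER_CUBIC))
cv2.imwrite("pics/top2.png",b["color"][:,:,::-1])
plan([((528.5,-161,190),1.495,2)])
```

```text
t 13.95 [ 527.5 -162.   216.8] yaw 1.485 z [-0.001  0.    -1.   ] F [-0.7 -0.1 -2.2] T [ 0.18 -0.15  0.01] op 0.259 q [-0.44  0.41  1.49 -0.    1.24 -1.92]
-0 0.05 1.35 -0 -0 -0.004; -0.01 0.04 1.34 -0 -0 -0.004
end [ 528.5 -161.   190. ] yaw 1.495
```

View pics/g9.png

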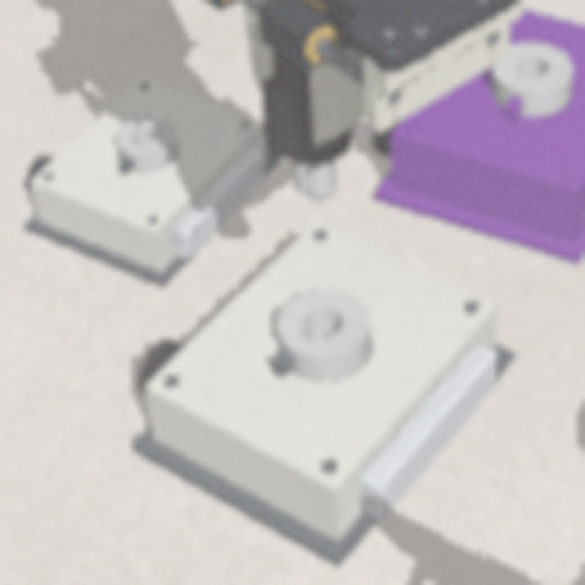

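View pics/top2.png

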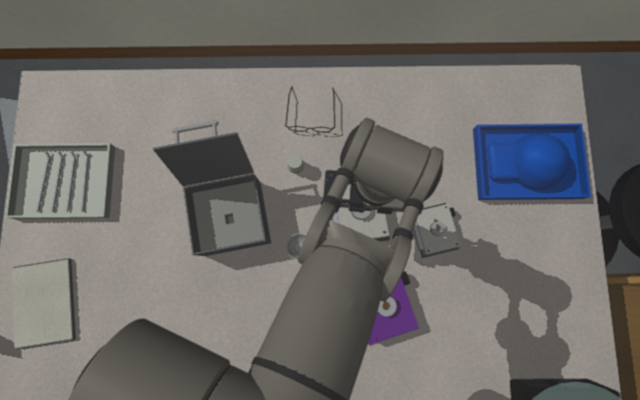

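Request:
play_rows --deltas "0 0.05 1.3 0 0 -0.004; 0 0.05 1.4 0 0 -0.004; 0 0 1.4 0 0 0; 0 0 1.4 0 0 0; 0 0 1.2 0 0 0"

```text
time_s: 14.47
tcp_pos: [528.7, -160.3, 149.3]
eef_rot: [-2.302, -2.137, 0.0]
contact_force: [0.4, 0.5, -3.1]
opening: 0.256
```

Request:
play_rows --deltas "0 0 0 0 0 0; 0 0 0 0 0 0"

```text
time_s: 14.63
tcp_pos: [528.7, -160.6, 149.9]
eef_rot: [-2.302, -2.136, 0.001]
contact_force: [0.3, 0.2, -0.7]
opening: 0.256
```

Run:
```python
from h import *
import pickle
show()
a=snap("scene");pickle.dump(a,open("s3.pkl","wb"))
x0,y0,x1,y1=270,145,340,225; c=a["color"][y0:y1,x0:x1,::-1].astype(float); c=np.clip((c/255)**.5*255,0,255).astype(np.uint8)
cv2.imwrite("pics/g10.png",cv2.resize(c,None,fx=7.5,fy=7.5,interpolation=cv2.INTER_CUBIC))
t=sensors.state()["tcp_pos"]
Z=lambda p:((proj(a,p)-[270,145]+.5)*7.5-.5)
print("hub",Z((528.5,-161,65)))
for dz in (55,60,65): print(dz,Z(t-[0,0,dz]),Z(t+[10,0,-dz]))
```

```text
t 14.63 [ 528.7 -160.6  149.9] yaw 1.496 z [-0.001  0.001 -1.   ] F [ 0.3  0.2 -0.7] T [ 0.05 -0.14  0.04] op 0.256 q [-0.43  0.48  1.58 -0.    1.08 -1.93]
hub [239.92923219 421.34905358]
55 [234.20449894 353.1036122 ] [210.88000707 370.68350191]
60 [234.87596049 364.68736856] [211.65809397 382.26148485]
65 [235.54158321 376.17039608] [212.4293733  393.73817072]
```

View pics/g10.png

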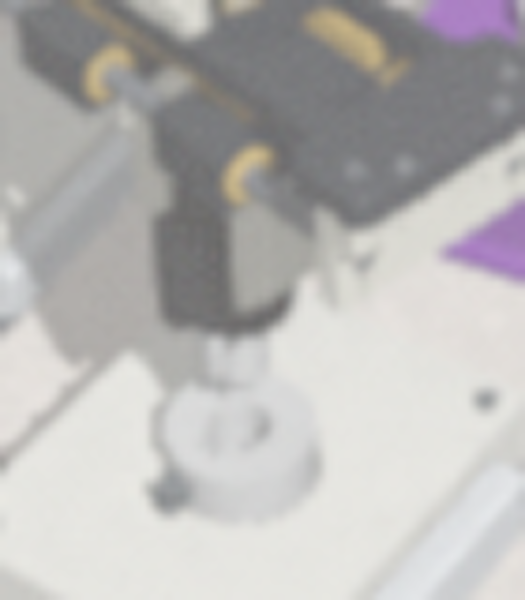

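Run:
```python
from h import *
import pickle
a=pickle.load(open("s3.pkl","rb"))
x0,y0,x1,y1=288,180,318,217; c=a["color"][y0:y1,x0:x1,::-1].astype(float); c=np.clip((c-90)*1.8,0,255).astype(np.uint8)
cv2.imwrite("pics/g11.png",cv2.resize(c,None,fx=16,fy=16,interpolation=cv2.INTER_CUBIC))
t=np.array([528.7,-160.8,149.9])
Z=lambda p:np.round((proj(a,p)-[x0,y0]+.5)*16-.5)
print("hub",Z((528.5,-161,65)),"bore circle L/R")
y=np.array([np.cos(1.0),np.sin(1.0)])
d=ray(a,302,195)[1]; n=np.array([-d[1],d[0],0])/np.hypot(d[0],d[1])
for z in (65,): print([Z(np.array([528.5,-161,z])+s*r*n) for r in (24,10) for s in (-1,1)])
for dz in (35,45,55): print(dz,[Z(t-[0,0,dz]+s*9*n) for s in (-1,1)], "key",Z(t+[13,-1,-dz]), "tip",Z(t-[0,0,60]))
```

```text
hub [224. 339.] bore circle L/R
[array([389., 330.]), array([ 59., 349.]), array([293., 336.]), array([156., 343.])]
35 [array([275.,  92.]), array([146.,  99.])] key [139. 141.] tip [218. 221.]
45 [array([277., 143.]), array([149., 150.])] key [143. 192.] tip [218. 221.]
55 [array([280., 193.]), array([153., 200.])] key [146. 242.] tip [218. 221.]
```

View pics/g11.png

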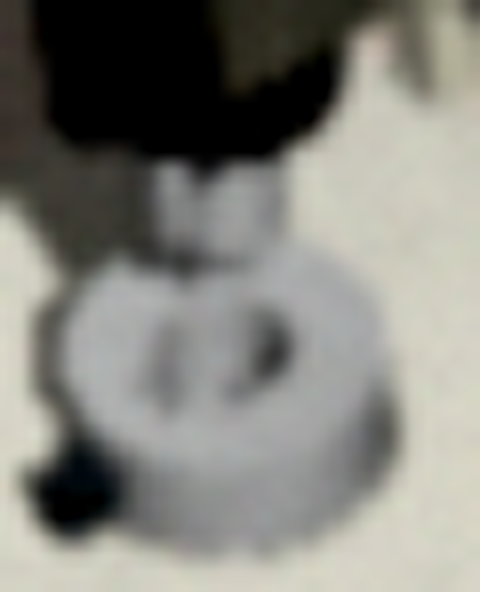

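Request:
play_rows --deltas "0 0.07 0.6 0 0 0; 0 0 0.6 0 0 0; 0 0 0.5 0 0 0; 0 0 0.4 0 0 0; 0 0 0.3 0 0 0"

```text
time_s: 15.1
tcp_pos: [529.5, -161.5, 125.4]
eef_rot: [-2.304, -2.135, 0.001]
contact_force: [0.2, -0.4, -1.8]
opening: 0.255
```

Request:
play_rows --deltas "0 0 0.2 0 0 0; 0 0 0.1 0 0 0; 0 0 0.1 0 0 0; 0 0 0 0 0 0"

```text
time_s: 15.43
tcp_pos: [529.7, -161.6, 122.0]
eef_rot: [2.304, 2.136, -0.0]
contact_force: [-0.0, -0.4, -2.3]
opening: 0.256
```

Run:
```python
from h import *
import pickle
show()
a=snap("scene");pickle.dump(a,open("s3.pkl","wb"))
x0,y0,x1,y1=288,180,318,217; c=a["color"][y0:y1,x0:x1,::-1].astype(float); c=np.clip((c-60)*1.6,0,255).astype(np.uint8)
cv2.imwrite("pics/g12.png",cv2.resize(c,None,fx=16,fy=16,interpolation=cv2.INTER_CUBIC))
```

```text
t 15.43 [ 529.7 -161.6  122. ] yaw 1.495 z [-0. -0. -1.] F [-0.  -0.4 -2.3] T [ 0.03 -0.19 -0.01] op 0.256 q [-0.43  0.52  1.61 -0.    1.02 -1.93]
```

View pics/g12.png

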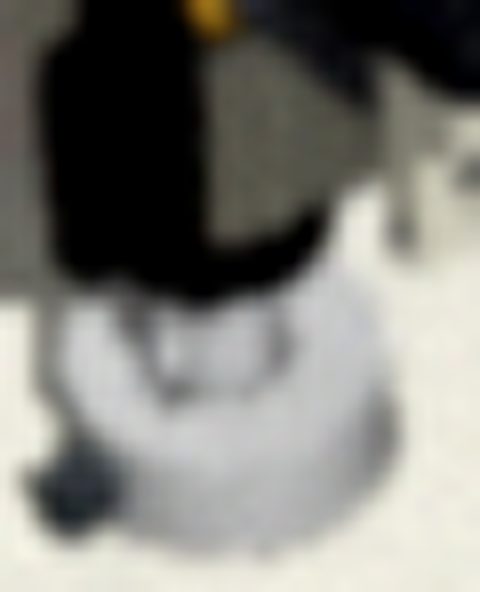

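Request:
play_rows --deltas "0 0 0.15 0 0 0; 0 0 0.15 0 0 0; 0 0 0.15 0 0 0; 0 0 0 0 0 0"

```text
time_s: 15.82
tcp_pos: [529.5, -161.5, 117.3]
eef_rot: [-2.304, -2.135, 0.0]
contact_force: [0.3, 0.5, -2.3]
opening: 0.261
```

Run:
```python
from h import *
show()
```

```text
t 15.82 [ 529.5 -161.5  117.3] yaw 1.495 z [-0.  0. -1.] F [ 0.3  0.5 -2.3] T [ 0.14 -0.17 -0.05] op 0.261 q [-0.43  0.52  1.61 -0.    1.   -1.93]
```

Request:
play_rows --deltas "0 0 0.15 0 0 0; 0 0 0.15 0 0 0; 0 0 0.15 0 0 0; 0 0 0 0 0 0"

```text
time_s: 16.15
tcp_pos: [529.5, -161.5, 112.8]
eef_rot: [-2.304, -2.135, 0.0]
contact_force: [0.2, 0.6, -3.0]
opening: 0.26
```

Run:
```python
from h import *
show()
```

```text
t 16.15 [ 529.5 -161.5  112.8] yaw 1.495 z [-0.  0. -1.] F [ 0.2  0.6 -3. ] T [ 0.09 -0.12  0.  ] op 0.260 q [-0.43  0.53  1.62 -0.    0.99 -1.93]
```

Request:
play_rows --deltas "0 0 0.2 0 0 0; 0 0 0.2 0 0 0; 0 0 0.2 0 0 0; 0 0 0.2 0 0 0; 0 0 0 0 0 0"

```text
time_s: 16.57
tcp_pos: [529.8, -161.6, 105.2]
eef_rot: [2.304, 2.135, 0.0]
contact_force: [-1.0, 1.1, 3.7]
opening: 0.26
```

Run:
```python
from h import *
show()
```

```text
t 16.57 [ 529.8 -161.6  105.2] yaw 1.495 z [ 0. -0. -1.] F [-1.   1.1  3.7] T [ 0.2   0.13 -0.  ] op 0.260 q [-0.43  0.54  1.63 -0.    0.98 -1.93]
```

Request:
play_rows --deltas "0 0 0.2 0 0 0; 0 0 0.2 0 0 0; 0 0 0.2 0 0 0; 0 0 0.1 0 0 0; 0 0 0 0 0 0"

```text
time_s: 16.98
tcp_pos: [529.9, -161.6, 98.4]
eef_rot: [2.304, 2.135, 0.0]
contact_force: [-1.1, 1.1, 6.6]
opening: 0.26
```

Request:
play_rows --deltas "0 0 0.15 0 0 0; 0 0 0.1 0 0 0; 0 0 0 0 0 0"

```text
time_s: 17.23
tcp_pos: [529.8, -161.6, 96.0]
eef_rot: [2.304, 2.135, 0.0]
contact_force: [-2.5, 1.2, 7.5]
opening: 0.26
```

Run:
```python
from h import *
show()
```

```text
t 17.23 [ 529.8 -161.6   96. ] yaw 1.495 z [ 0.001 -0.    -1.   ] F [-2.5  1.2  7.5] T [ 0.31  0.33 -0.01] op 0.260 q [-0.43  0.55  1.63 -0.    0.96 -1.93]
```

Request:
play_rows --deltas "0 0 0.1 0 0 0; 0 0 0.05 0 0 0; 0 0 0 0 0 0; 0 0 0 0 0 0"

```text
time_s: 17.57
tcp_pos: [529.9, -161.7, 95.7]
eef_rot: [2.303, 2.135, 0.001]
contact_force: [-5.1, 1.5, 15.7]
opening: 0.259
```

Request:
play_rows --deltas "0 0 0.1 0 0 0; 0 0 0 0 0 0; 0 0 0 0 0 0"

```text
time_s: 17.82
tcp_pos: [529.9, -161.7, 95.7]
eef_rot: [2.302, 2.135, 0.001]
contact_force: [-6.8, 3.0, 22.8]
opening: 0.255
```

Request:
play_rows --deltas "0 0 0 0 0 0; 0 0 0 0 0 0; 0 0 0 0 0 0; 0 0 0 0 0 0; 0 0 0 0 0 0"

```text
time_s: 18.23
tcp_pos: [529.9, -161.6, 95.7]
eef_rot: [2.302, 2.135, 0.001]
contact_force: [-7.0, 3.0, 23.1]
opening: 0.256
```

Run:
```python
from h import *
show()
a=snap("scene");b=snap("top")
crop(a,270,140,345,230,6,"pics/fin_s.png"); cv2.imwrite("pics/fin_t.png",b["color"][:,:,::-1]); cv2.imwrite("pics/fin_a.png",a["color"][:,:,::-1])
show()
```

```text
t 18.23 [ 529.9 -161.6   95.7] yaw 1.495 z [ 0.002 -0.001 -1.   ] F [-7.   3.  23.1] T [0.73 1.28 0.02] op 0.256 q [-0.43  0.55  1.64 -0.    0.95 -1.93]
t 18.33 [ 529.9 -161.6   95.7] yaw 1.495 z [ 0.002 -0.001 -1.   ] F [-7.4  2.3 22.7] T [0.76 1.29 0.02] op 0.259 q [-0.43  0.55  1.64 -0.    0.95 -1.93]
```

View pics/fin_s.png

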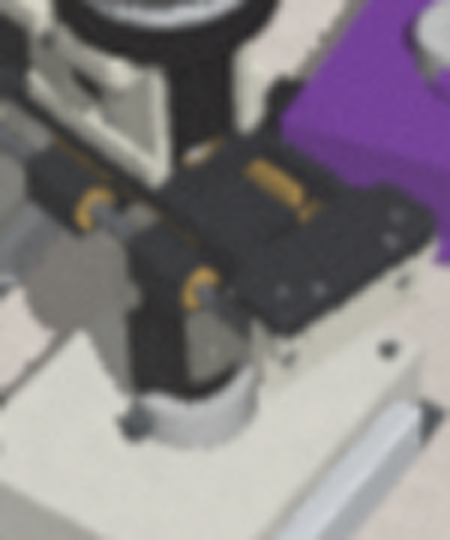

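View pics/fin_a.png

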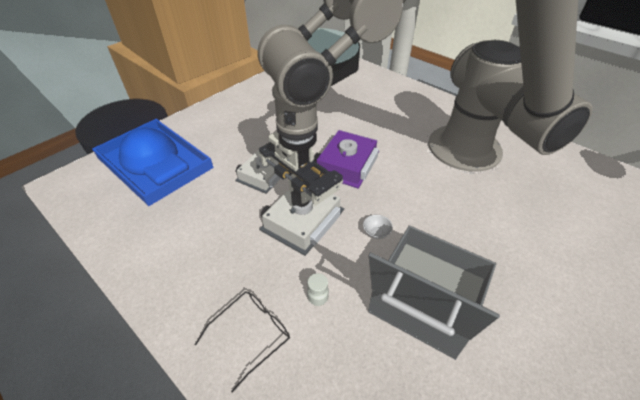

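View pics/fin_t.png

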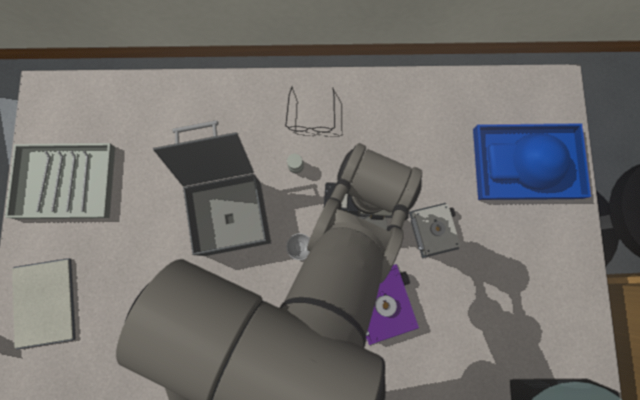

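The final pictures show the flange down on the hub of the large white unit at (302,208) in the scene view. The lid is open on its stop, and the spectacles, jar and dish haven't moved. Handing in.

Run:
```python
from h import *
print(order.finish_job()); show()
```

```text
the job is handed in; nothing more can be done
None
the job is handed in; nothing more can be done
```

The knob is pressed fully home in the hub of the large white unit, and I handed the job in at about 18.3 s with the gripper still holding it. `finish_job` gives no verdict, so this rests on my own checks.

- **Lid:** I lifted it by its handle along the hinge arc and let go at about 1.85 rad. The last pictures show it still open.
- **Fit:** I turned the knob to the keyway's direction before lowering it, so the key passed the point where it would otherwise stop without any contact. No turning in the bore was needed. The plunger spring was felt from about 105 mm tool height.
- **Home position:** the tool stopped at 95.7 mm, against about 95.8 mm predicted. Pushing further raised the force to about 23 N without more travel, so the flange is on the hub.
- **Grip:** the gripper holds at 55 N, with the opening steady at about 24 mm.
- **Other items:** the spectacles, jar and dish look unmoved in both final pictures.

One reading is not quite clean: a sideways force of about 7 N remained at the end.

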